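# Uncover the kadai and slide it to the serving ring

### The job

Dinner is ready: lift the red lid off the steel kadai and lay it flat, knob up, well inside the empty steel thali, without dropping it. Then slide the kadai along the black warmer, without lifting or tipping it, from the orange ring to the middle of the white ring, and let go. Leave the thali and everything else on the table where they are.

Things in the scene. Friction and masses are not known exactly. Their poses are not given: they have to be found in the camera images.
- lid: loose hard red silicone lid, 0.16 kg, with a black mushroom knob, resting loosely on the kadai. Origin at the centre of its underside, z up through the knob. From the origin up: locating plug 116 mm in diameter, 8 mm high; disc 152 mm in diameter from 8 to 13 mm (it lies on the kadai's rim); stem 18 mm in diameter to 29 mm; knob head 30 mm in diameter from 29 to 51 mm.
- knob (a point): middle of the lid's knob head (30 mm in diameter, 22 mm high), 40 mm above the lid's origin
- kadai: loose round steel serving bowl, 0.45 kg: flat foot 80 mm in diameter, walls curving out to a rim 140 mm in diameter at 62 mm height, wall 4 mm, inner floor 5 mm up, empty. Two loop handles at rim height towards its +y and -y. Origin at the centre of its underside, z up. At the start it stands on the orange ring.
- handle_a (a point): middle of the grip bar of the kadai's +y handle: straight round bar 10 mm in diameter, 68 mm long, running along the kadai's x, 108 mm out from the kadai's axis and 58 mm above its underside, with a 33 mm gap between bar and rim
- handle_b (a point): the same on the kadai's -y handle
- warmer: fixed flat black glass food warmer with a steel edge, 200 x 420 x 22 mm (x, y, z), long side across the table. Origin at the centre of its underside; its flat top is 22 mm higher.
- hot_ring: flat orange ring mark, 116 mm in outer diameter, on the warmer's top, 90 mm along the warmer's y from its middle, at one end or the other; the kadai starts on it. Origin at its centre, at the height of the warmer's top.
- serve_ring: flat white ring mark of the same size at the warmer's other end, 180 mm from the orange one. Origin at its centre, at the height of the warmer's top.
- thali: loose empty round steel plate, 228 mm in outer diameter, rim 18 mm high and 4 mm thick, flat inner floor about 204 mm in diameter, 4 mm above its origin. Origin at the centre of its underside.
- tumbler_a: glass tumbler, 68 mm in diameter, 105 mm high, to be left alone; origin at the centre of its underside
- tumbler_b: another such glass tumbler, to be left alone; origin at the centre of its underside
- katori: small steel bowl, 90 mm in diameter, 40 mm high, to be left alone; origin at the centre of its underside
- pickle_jar: amber jar with a yellow cap, 60 mm in diameter, 95 mm high, to be left alone; origin at the centre of its underside
- spoon: steel spoon lying flat, to be left alone; origin under its middle

How it is judged (in metres and radians):
On the way, in this order (a step that is already met when the one before it is completed fails the run):
1. the lid is held clear above the kadai, upright, with the kadai still on the orange ring (z of lid in the frame of kadai above 0.085 m and angle between lid's own z axis and vertical below 0.4 rad and horizontal distance between kadai and hot_ring below 0.03 m), for 0.1 s.
2. the lid lies flat, knob up, in the thali, released (horizontal distance between lid and thali below 0.04 m and z of lid in the frame of thali below 0.014 m and angle between lid's own z axis and vertical below 0.1 rad and contact force between the fingers and lid below 0.1 N and linear speed of lid below 0.03 m/s), for 0.2 s.
3. the kadai stands in the middle of the white ring (horizontal distance between kadai and serve_ring below 0.02 m and z of kadai in the frame of warmer below 0.027 m and angle between kadai's own z axis and vertical below 0.06 rad), for 0.2 s.
At the end, for the whole second after the job is handed in: The lid lies flat in the thali, knob up (centre within 40 mm of the thali's centre, tilt below 0.1 rad, underside on its floor); the kadai stands flat on the warmer with its axis within 20 mm of the white ring's centre; both at rest and released (all of step 3 and horizontal distance between lid and thali below 0.04 m and z of lid in the frame of thali below 0.014 m and angle between lid's own z axis and vertical below 0.1 rad and linear speed of each of lid, kadai below 0.02 m/s); the robot touches nothing.
It fails at once if the kadai is lifted more than 20 mm off the warmer, or slides off it (z of kadai in the frame of warmer above 0.042 m or height (world z) of kadai below 0.012 m).
It fails at once if the kadai is tipped more than 0.3 rad (angle between kadai's own z axis and vertical above 0.3 rad).
It fails at once if the lid is dropped: it falls unheld faster than 0.6 m/s (from about 20 mm) (contact force between the fingers and lid below 0.05 N and linear speed of lid above 0.6 m/s).
It fails at once if the thali is shifted more than 50 mm (distance of thali from where it was at the start of the episode above 0.05 m).
It fails at once if a tumbler, the katori, the jar or the spoon is shifted more than 30 mm or knocked over (distance of any of tumbler_a, tumbler_b, katori, pickle_jar, spoon from where it was at the start of the episode above 0.03 m or angle between any of tumbler_a, tumbler_b, katori, pickle_jar's own z axis and vertical above 0.5 rad).
It also fails if it takes over 64 s, if anything falls off the work surface, if the arm or the gripper's body presses on something with over 40 N, if the wrist force passes 120 N, or if a joint passes its speed limit or range.

### The arm

A 7-joint arm with a two-finger parallel gripper is mounted at the origin on the work surface. World frame = base frame: x ahead of the robot, y to its left, z up, the work surface at z = 0. Lengths are in mm, angles in rad, forces in N, time in s.
With the tool pointing down it reaches from about 400 to 850 mm from the base axis. Payload 10.4 kg.
Tool frame: the origin (TCP) lies at the very end of the fingers, on their centre line; the grasp point (between the pads) lies 19 mm behind it; z points along the fingers, y is the direction in which the jaws open and shut (so a half turn about z gives the same grasp; the last joint's range is limited). The gripper opens to 87 mm and grips with 3 to 60 N. Pads are 19 mm wide; open, the fingers measure 117 mm over their backs; the gripper's body (75 mm by 190 mm) begins 51 mm behind the grasp point.
Start: joints at [-1.262, 0.332, -0.065, 1.46, 0.022, 1.35, -0.088], TCP at [203.578, 590.938, 222.576] pointing down, gripper open.
Joint ranges: [-2.6, 2.6], [-0.5, 2.12], [-1.47, 1.34], [0.16, 2.42], [-1.27, 4.41], [0.06, 2.06], [-2.6, 2.6]. Speed limits (rad/s): [2.22, 2.22, 2.79, 2.79, 3.14, 3.14, 3.14].

### API

Orientations are given as a unit quaternion [w, x, y, z].
In Python, from cell import ctrl gives the robot as it stands. Calls block until the motion is done:
- ctrl.movep(position, orientation): joint-space move of the TCP to a pose.
- ctrl.move_l(position, rotation=None, feed=150, f_stop=None): straight line of the TCP; rotation=None keeps the orientation; feed is the mean speed in mm/s. With f_stop (N) it stops when the force on the tool has changed by that much, and returns True; else False.
- ctrl.movej(angles): joint-space move.
- ctrl.command_gripper(opening): finger opening in mm; the grip force is fixed at half the most; returns when the fingers have stopped.
- ctrl.pause(seconds).
- ctrl.ik(position, orientation): joint angles nearest the present ones, or None.
- ctrl.state(): the state.
- ctrl.read_camera(name): name is "scene" or "top" or "wrist"; returns the picture (400x640x3 uint8, blue, green, red); there is no depth.
- ctrl.camera_params(name): a dict with "fx", "fy", "cx", "cy" (pixels), "pose" (4x4, takes a point from camera to world coordinates). Camera axes: x right, y down, z forward; pixel columns grow to the right and rows downward; lengths in mm; the calibration is good to about 2 mm. A picture is of the moment at which its call begins: read the wrist's pose just before it. camera_params takes no time and is no camera call; for the wrist camera it gives the pose at the moment of the call.
A pose or a line that the arm cannot do raises ctrl.MotionError and nothing moves.
- ctrl.close_job(): hands the job in, once; it reports no verdict.
The state is a dict: "time": time; "joint_pos": joint angles; "qd": joint speeds; "joint_efforts": joint torques, N m; "ee_pos": TCP position; "ee_rot": TCP orientation; "wrist_force": force on the tool from outside, world axes, zero at the start; "torque": the same for the moment, N m; "grip_width": finger opening in mm.
Only numpy, scipy, OpenCV 4.12 (cv2) and the standard library are available. Lean on these libraries where they do the work, as an engineer would, in place of code of your own. Each camera call takes 0.05 s, during which the arm holds its last target. There are 200 camera calls.

## Working session

There is one attempt and no reset: what is moved stays moved. The work goes in short steps, each a Python script; the robot and the scene stay as the last script left them, time stands still between calls to the robot, and variables do not carry over. Pictures are saved under pics/ and viewed, about 8 in all and at most 12, crops included, and the job is handed in when it is done.

```bash
mkdir -p pics; ls; python3 - <<'E'
from cell import ctrl
import cv2,numpy as np
for n in("scene","top"):
    cv2.imwrite(f"pics/{n}0.png",ctrl.read_camera(n)); p=ctrl.camera_params(n); print(n,p["fx"],p["cx"],p["cy"],np.round(p["pose"],3).tolist())
s=ctrl.state(); print(s["time"],s["ee_pos"],s["ee_rot"],s["grip_width"])
E
```

```text
pics
scene 413.27580166251636 320.623642987001 200.0348747500675 [[-0.532, 0.491, -0.69, 1237.003], [0.847, 0.317, -0.427, 368.07], [0.009, -0.811, -0.585, 676.843], [0.0, 0.0, 0.0, 1.0]]
top 498.38989170062354 316.3882006295715 198.7509379009794 [[-0.02, -0.99, 0.141, 339.357], [-1.0, 0.022, 0.016, -77.94], [-0.019, -0.14, -0.99, 1581.183], [0.0, 0.0, 0.0, 1.0]]
0.1 [203.4903341  590.56837758 221.83691828] [-6.59823739e-05  1.65140083e-01  9.86269911e-01 -6.40882832e-04] 87.04645033068208
```

View pics/top0.png

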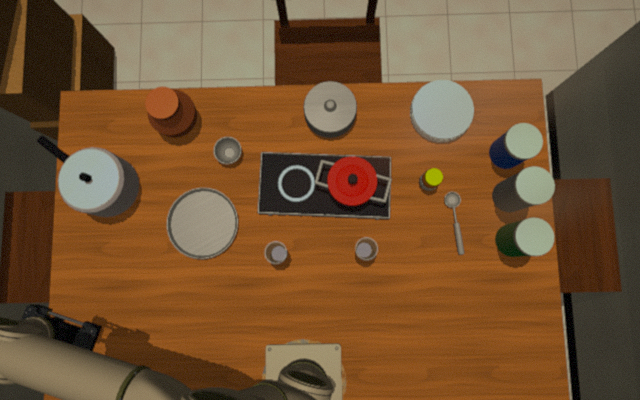

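View pics/scene0.png

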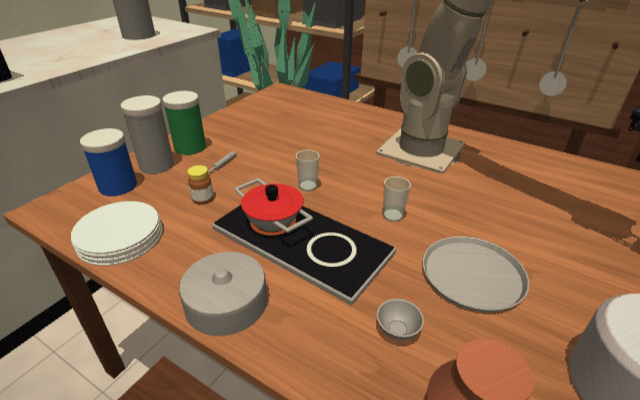

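```bash
cat > h.py <<'E'
from cell import ctrl
import cv2,numpy as np
def ray(p,uv):
    R=np.array(p["pose"]);d=np.array([(uv[0]-p["cx"])/p["fx"],(uv[1]-p["cy"])/p["fy"],1.])
    return R[:3,3],R[:3,:3]@d
def onz(p,uv,z):
    o,d=ray(p,uv);return o+d*(z-o[2])/d[2]
def tri(obs):
    A=np.zeros((3,3));b=np.zeros(3);L=[]
    for p,uv in obs:
        o,d=ray(p,uv);d=d/np.linalg.norm(d);P=np.eye(3)-np.outer(d,d);A+=P;b+=P@o;L.append((P,o))
    X=np.linalg.solve(A,b);return X,[round(float(np.linalg.norm(P@(X-o))),1) for P,o in L]
def proj(p,X):
    c=np.linalg.inv(np.array(p["pose"]))@np.append(X,1);return [p["fx"]*c[0]/c[2]+p["cx"],p["fy"]*c[1]/c[2]+p["cy"]]
def blob(mask,near=None,n=1):
    m=mask.astype(np.uint8);k,l,s,c=cv2.connectedComponentsWithStats(m)
    return [(s[i].tolist(),c[i].round(1).tolist()) for i in sorted(range(1,k),key=lambda i:-s[i,4])[:n]],l
E
python3 - <<'E'
from h import *
P={n:ctrl.camera_params(n) for n in("scene","top")};I={n:cv2.imread(f"pics/{n}0.png") for n in P}
win={"top":dict(knob=(335,165,370,195),ring=(272,160,318,207),thali=(160,180,245,265)),"scene":dict(knob=(262,182,282,202),ring=(302,228,360,272),thali=(415,230,535,315))}
C={}
for n,im in I.items():
    g=im.max(2).astype(int)
    hsv=cv2.cvtColor(im,cv2.COLOR_BGR2HSV).astype(int)
    red=((hsv[...,0]<6)|(hsv[...,0]>174))&(hsv[...,1]>180)&(hsv[...,2]>90)
    print(n,'red',blob(red)[0])
    for k,(x0,y0,x1,y1) in win[n].items():
        c=im[y0:y1,x0:x1].astype(int);mx=c.max(2);sat=mx-c.min(2)
        m={'knob':mx<75,'ring':(mx>130)&(sat<60),'thali':(sat<40)&(mx>60)}[k]
        b,l=blob(m,n=1);lab=l==l[tuple(np.argwhere(m)[0])] if 0 else None
        k_,l,s,_=cv2.connectedComponentsWithStats(m.astype(np.uint8));i=1+np.argmax(s[1:,4])
        cn=max(cv2.findContours((l==i).astype(np.uint8),cv2.RETR_EXTERNAL,cv2.CHAIN_APPROX_NONE)[0],key=len)
        e=cv2.fitEllipse(cv2.convexHull(cn)) ; C[n,k]=np.array(e[0])+[x0,y0]
        print(n,k,C[n,k].round(1),np.round(e[1],1),s[i])
for k in("knob","ring","thali"):
    X,r=tri([(P[n],C[n,k]) for n in P]);print(k,X.round(1),r)
print("ring@22",[onz(P[n],C[n,'ring'],22).round(1) for n in P]);print("thali@18",[onz(P[n],C[n,'thali'],18).round(1) for n in P])
print("knob@124",[onz(P[n],C[n,'knob'],22+54+40).round(1) for n in P])
print("tumblers",[onz(P['top'],u,105).round() for u in[(276,248),(366,244)]],"jar",onz(P['top'],(433,177),95).round(),"kat",onz(P['top'],(228,150),40).round())
print("warmer corners",[onz(P['top'],u,22).round() for u in[(261,153),(391,157),(389,219),(259,214)]])
cv2.imwrite("pics/crop.png",np.vstack([cv2.resize(I['top'][145:225,255:395],None,fx=5,fy=4,interpolation=cv2.INTER_CUBIC),cv2.resize(I['scene'][170:240,220:360],(700,280),interpolation=cv2.INTER_CUBIC)]))
E
```

```text
scene red [([241, 184, 63, 37, 1651], [271.9, 202.7])]
scene knob [271.5 192. ] [12.  16.3] [  4   3  12  16 154]
scene ring [331.  249.1] [34.3 49.3] [  5   5  49  34 454]
scene thali [475.1 274.2] [ 70.5 109. ] [   8    7  106   76 6042]
top red [([327, 157, 50, 49, 1864], [351.7, 180.6])]
top knob [352.4 179. ] [ 8.1 10.2] [14  9  8 10 67]
top ring [297.2 182.5] [34.5 39.9] [  6   6  40  35 311]
top thali [202.  223.1] [70.  71.4] [   7    8   71   71 3948]
knob [ 605.4 -162.1  110.9] [0.2, 0.2]
ring [614.   10.1  18.1] [2.3, 2.3]
thali [493.3 317.    0.7] [1.6, 1.6]
ring@22 [array([616.7,  14.3,  22. ]), array([614.4,   7.9,  22. ])]
thali@18 [array([511.6, 319.8,  18. ]), array([492. , 311.2,  18. ])]
knob@124 [array([ 611.1, -157.1,  116. ]), array([ 604.6, -161.9,  116. ])]
tumblers [array([405.,  69., 105.]), array([ 411., -197.,  105.])] jar [ 609. -406.   95.] kat [721. 226.  40.]
warmer corners [array([713., 123.,  22.]), array([ 690., -292.,   22.]), array([ 492., -278.,   22.]), array([516., 130.,  22.])]
```

View pics/crop.png

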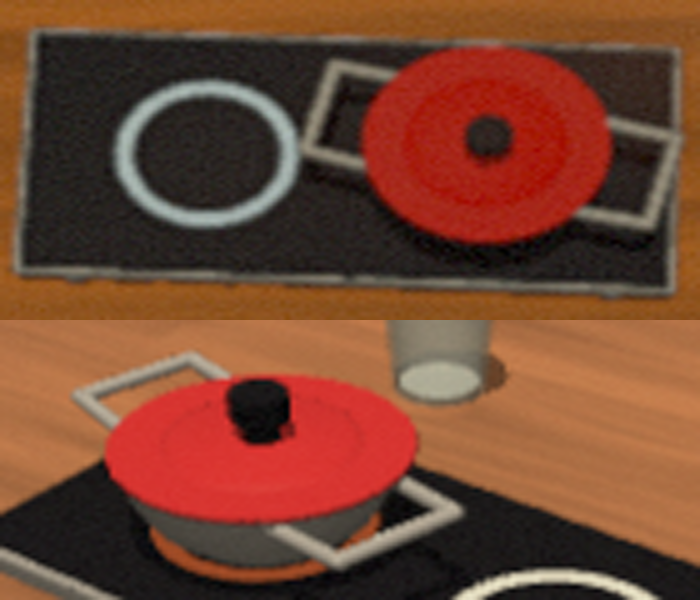

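```bash
cat >> h.py <<'E'
def q(deg):
    t=np.radians(deg)/2;return [0,float(np.sin(t)),float(np.cos(t)),0]
def snap(name):
    p=ctrl.camera_params("wrist");im=ctrl.read_camera("wrist");cv2.imwrite(f"pics/{name}.png",im);np.save(f"pics/{name}.npy",p,allow_pickle=True);return p,im
def load(name): return np.load(f"pics/{name}.npy",allow_pickle=True).item(),cv2.imread(f"pics/{name}.png")
E
python3 - <<'E'
from h import *
ctrl.movep([560,-110,340],q(13.5))
a,_=snap("w1");ctrl.move_l([600,-60,340]);b,_=snap("w2")
s=ctrl.state();print(s["time"],s["ee_pos"],s["joint_pos"]);print(a["fx"],a["cx"],a["cy"],np.round(a["pose"],2))
cv2.imwrite("pics/w12.png",np.hstack([cv2.resize(cv2.imread(f"pics/w{i}.png"),(400,250)) for i in(1,2)]))
E
```

```text
3.575 [599.48072796 -61.36029467 340.10903128] [-0.64722976  0.32192921  0.89401854  1.35973779 -0.24857709  1.57580289
  1.55321051]
300.4293455097877 320.6523634949779 196.18810026676914 [[ 2.3000e-01  9.4000e-01  2.5000e-01  4.9215e+02]
 [ 9.7000e-01 -2.2000e-01 -6.0000e-02 -9.2790e+01]
 [ 0.0000e+00  2.6000e-01 -9.7000e-01  5.0234e+02]
 [ 0.0000e+00  0.0000e+00  0.0000e+00  1.0000e+00]]
```

View pics/w1.png

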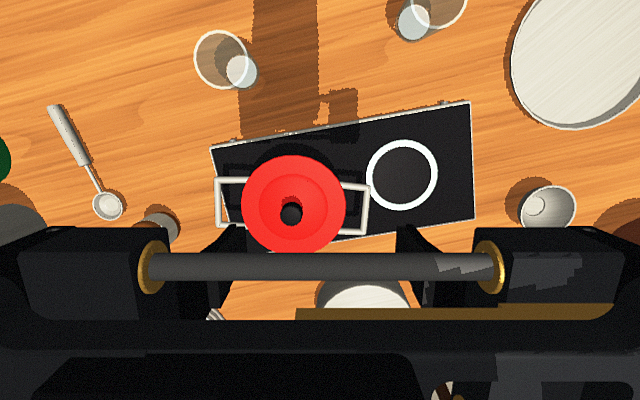

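View pics/w2.png

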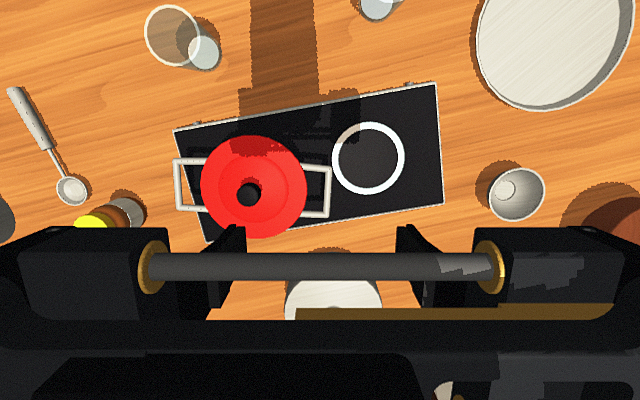

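```bash
python3 - <<'E'
from h import *
obs={k:[] for k in("knob","disc","ring","ba","bb")}; W={"w1":dict(ring=(360,134,443,215),knob=(275,192,310,230),ba=(345,180,375,242),bb=(208,172,240,232)),"w2":dict(ring=(325,115,412,200),knob=(232,178,265,212),ba=(308,160,336,225),bb=(168,152,199,216))}
for n in("w1","w2"):
    p,im=load(n);hsv=cv2.cvtColor(im,cv2.COLOR_BGR2HSV).astype(int);
    red=((hsv[...,0]<6)|(hsv[...,0]>174))&(hsv[...,1]>150)&(hsv[...,2]>70)
    def ell(m,x0=0,y0=0):
        k,l,s,_=cv2.connectedComponentsWithStats(m.astype(np.uint8));i=1+np.argmax(s[1:,4])
        cn=max(cv2.findContours((l==i).astype(np.uint8),cv2.RETR_EXTERNAL,cv2.CHAIN_APPROX_NONE)[0],key=len)
        e=cv2.fitEllipse(cv2.convexHull(cn));return np.array(e[0])+[x0,y0],np.round(e[1],1),l==i
    c,sz,_=ell(red);print(n,'disc',c.round(1),sz);obs["disc"].append((p,c))
    for k,(x0,y0,x1,y1) in W[n].items():
        cc=im[y0:y1,x0:x1].astype(int);mx=cc.max(2);sat=mx-cc.min(2)
        if k=="ring": c,sz,_=ell((mx>190)&(sat<60),x0,y0);obs[k].append((p,c));print(n,k,c.round(1),sz)
        elif k=="knob": c,sz,_=ell(mx<70,x0,y0);obs[k].append((p,c));print(n,k,c.round(1),sz)
        else:
            m=(mx>110)&(sat<50);_,_,m=ell(m)
            r=np.argwhere(m)[:,::-1]+[x0,y0]
            edge=r[:,0].max() if k=="ba" else r[:,0].min()
            # bar: per row outermost run
            pts=[]
            for y in np.unique(r[:,1]):
                xs=r[r[:,1]==y,0];e=xs.max() if k=="ba" else xs.min();xs=xs[abs(xs-e)<9]
                if abs(e-edge)<7: pts.append((xs.mean(),y,len(xs)))
            pts=np.array(pts);v=cv2.fitLine(pts[4:-4,:2].astype(np.float32),cv2.DIST_HUBER,0,.01,.01).ravel()
            ym=(pts[0,1]+pts[-1,1])/2;c=np.array([v[2]+v[0]/v[1]*(ym-v[3]),ym]);obs[k].append((p,c))
            a,b=[onz(p,(v[2]+v[0]/v[1]*(y-v[3]),y),80) for y in(pts[0,1],pts[-1,1])];d=a-b;print(n,k,c.round(1),len(pts),np.median(pts[:,2]),"z80",((a+b)/2).round(1),"len",np.hypot(*d[:2]).round(1),"barangle",np.degrees(np.arctan2(d[1],d[0])).round(1))
for k,o in obs.items():
    X,r=tri(o);print(k,X.round(1),r,[onz(p,c,dict(knob=116,disc=88,ring=22,ba=80,bb=80)[k]).round(1)[:2] for p,c in o])
E
```

```text
w1 disc [292.9 204.8] [100.9 105.8]
w1 ring [397.2 179.1] [67.4 88.9]
w1 knob [291.1 213.5] [21.7 23.8]
w1 ba [368.4 195. ] 31 7.0 z80 [617.1 -51.3  80. ] len 46.1 barangle 154.8
w1 bb [217.5 199.5] 56 7.0 z80 [ 573.2 -267.    80. ] len 83.7 barangle 161.7
w2 disc [253.3 186.3] [102.2 109.2]
w2 ring [367.7 157.8] [70.4 73.9]
w2 knob [248.6 194. ] [22.2 24.6]
w2 ba [328.3 185.5] 52 6.0 z80 [629.7 -57.2  80. ] len 76.1 barangle 158.8
w2 bb [176.9 183.5] 52 7.0 z80 [ 575.7 -268.3   80. ] len 75.3 barangle 163.5
knob [ 607.  -161.2  116.6] [0.1, 0.1] [array([ 607.2, -161.4]), array([ 607.1, -161.4])]
disc [ 603.4 -160.4   87.6] [0.2, 0.2] [array([ 603.5, -160.4]), array([ 603.3, -160.2])]
ring [617.4  10.6  13.6] [4.8, 4.8] [array([618.4,   5.3]), array([612.8,  13.1])]
ba [622.7 -54.   80.6] [6.5, 6.5] [array([616.8, -51.2]), array([628.9, -56.9])]
bb [ 574.3 -269.8   74.8] [1.4, 1.4] [array([ 572.2, -266.7]), array([ 574.9, -268.1])]
```

```bash
python3 - <<'E'
from h import *
def thali(n):
    p,im=load(n);c=im.astype(int);mx=c.max(2);sat=mx-c.min(2);m=(mx>90)&(sat<45);m[225:]=0
    k,l,s,_=cv2.connectedComponentsWithStats(m.astype(np.uint8));i=1+np.argmax(s[1:,4])
    cn=max(cv2.findContours((l==i).astype(np.uint8),cv2.RETR_EXTERNAL,cv2.CHAIN_APPROX_NONE)[0],key=len)
    e=cv2.fitEllipse(cv2.convexHull(cn));print(n,np.round(e[0],1),np.round(e[1],1),s[i]);return p,e[0]
ctrl.movep([500,240,340],q(14));snap("w3");ctrl.move_l([440,290,340]);snap("w4")
o=[thali(n) for n in("w3","w4")];print(tri(o),[onz(p,c,18).round(1) for p,c in o])
ctrl.movep([604.5,-161,230],q(14));ctrl.command_gripper(60)
hit=ctrl.move_l([604.5,-161,98],feed=80,f_stop=8);s=ctrl.state();print(hit,s["ee_pos"],s["wrist_force"])
if not hit:
    ctrl.command_gripper(0);s=ctrl.state();print("grip",s["grip_width"],s["wrist_force"],s["time"])
E
python3 -c "
import cv2,numpy as np
cv2.imwrite('pics/w34.png',np.hstack([cv2.resize(cv2.imread(f'pics/w{i}.png'),(400,250)) for i in (3,4)]))"
```

```text
w3 [365.  140.9] [139.8 145.1] [  295    69   142   144 15578]
w4 [342.6 184.1] [132.3 136.6] [  275   118   136   107 11914]
(array([488.30482714, 314.44351339,  17.04219184]), [0.0, 0.0]) [array([488.2, 314.3,  18. ]), array([488.1, 314.4,  18. ])]
False [ 604.74728494 -161.07018059   98.41839826] [-0.37199416 -0.28085987 -0.16055547]
grip 29.01617929008847 [-0.11240835  0.47535044  0.41977871] 10.55
```

View pics/w34.png

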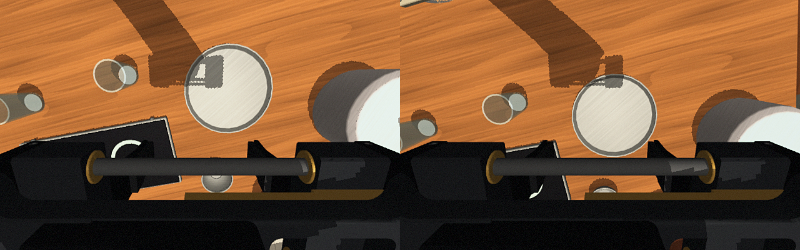

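```bash
python3 - <<'E'
from h import *
ctrl.move_l([604.5,-161,130],feed=60);ctrl.move_l([604.5,-161,230],feed=120);ctrl.pause(.2)
s=ctrl.state();print("lift",s["grip_width"],s["wrist_force"],s["ee_pos"])
ctrl.move_l([489.5,313.5,230],feed=200)
ctrl.move_l([489.5,313.5,50],feed=90);s=ctrl.state();print(s["grip_width"],s["wrist_force"])
hit=ctrl.move_l([489.5,313.5,22],feed=25,f_stop=3);s=ctrl.state();print(hit,s["ee_pos"],s["wrist_force"],s["grip_width"],s["time"])
snap("w5")
E
```

```text
lift 29.42750257074466 [ 0.27312406 -0.57292013 -1.93171186] [ 604.22313429 -160.90415537  229.32975189]
28.972338175478118 [-0.09365214  0.37233438 -1.7255377 ]
True [489.36161358 313.41210423  25.87023459] [-0.89931462  0.72638327  4.99610062] 29.10501884671145 18.0417
```

View pics/w5.png

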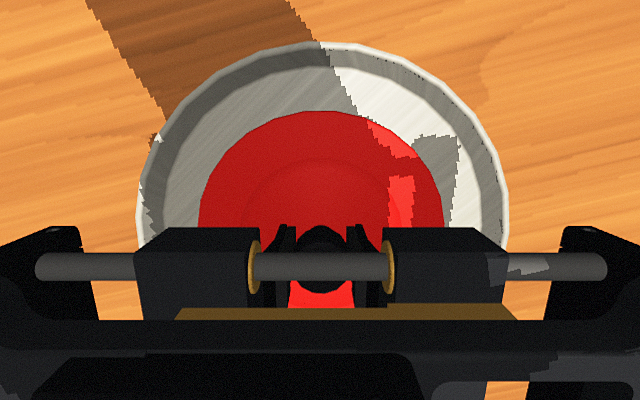

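```bash
python3 - <<'E'
from h import *
ctrl.command_gripper(60);ctrl.pause(.2);ctrl.move_l([489.5,313.5,130],feed=80);ctrl.move_l([489.5,313.5,300],feed=200)
ctrl.movep([500,-70,320],q(14));p,im=snap("w6")
ctrl.move_l([535,-110,320]);p2,im2=snap("w7");t=ctrl.read_camera("top");cv2.imwrite("pics/top1.png",t);print(ctrl.state()["time"])
cv2.imwrite("pics/v.png",np.vstack([im[60:240,80:560],im2[60:240,80:560],cv2.resize(t[140:270,160:400],(480,260),interpolation=cv2.INTER_CUBIC)])[:600])
E
```

```text
23.8833
```

View pics/v.png

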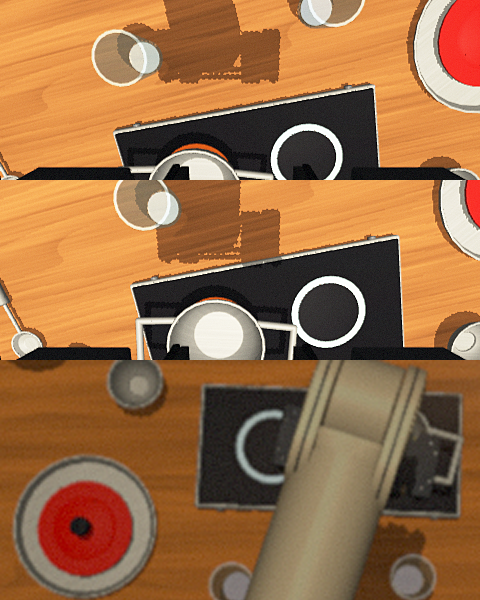

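```bash
cat > m.py <<'E'
from h import *
def meas(n,c=(604.5,-161),t=15,ring=True):
    p,im=load(n);mx=im.max(2).astype(int);sat=mx-im.min(2);br=(mx>120)&(sat<55)
    u=np.array([np.sin(np.radians(t)),np.cos(np.radians(t))]);xd=np.array([u[1],-u[0]])
    out={}
    for k,sg in(("ba",1),("bb",-1)):
        mid=np.array(c)+sg*108*u;pts=[]
        # bright centre of gravity across the bar, at steps along it
        for s in np.arange(-26,27,2):
            line=[proj(p,[*(mid+s*xd+r*sg*u),80]) for r in np.arange(-14,20,1)]
            v=[bool(br[int(round(b)),int(round(a))]) if 0<=b<225 and 0<=a<640 else False for a,b in line]
            if sum(v)>3: pts.append((s,np.arange(-14,20,1)[v].mean()))
        pts=np.array(pts)
        if len(pts)<8: print(n,k,'few',len(pts));continue
        f=np.polyfit(*pts.T,1);res=np.std(pts[:,1]-np.polyval(f,pts[:,0]))
        print(n,k,len(pts),"radius",(108+f[1]).round(1),"yaw",(t-sg*np.degrees(f[0])*1).round(1),"res",res.round(2));out[k]=f
    if ring:
        m=np.zeros(br.shape,np.uint8);R=proj(p,[614,10,22]);
        cv2.circle(m,tuple(int(x) for x in R),int(p["fx"]*75/480),1,-1);m=((mx>180)&(sat<50)&(m>0)).astype(np.uint8)
        k,l,s,_=cv2.connectedComponentsWithStats(m);i=1+np.argmax(s[1:,4]);cn=max(cv2.findContours((l==i).astype(np.uint8),0,1)[0],key=len)
        e=cv2.fitEllipse(cv2.convexHull(cn));print(n,"ring",np.round(e[0],1),np.round(e[1],1),"z22",onz(p,e[0],22).round(1));out["ring"]=(p,e[0])
    return out
E
python3 - <<'E'
from m import *
ctrl.move_l([600,-90,330]);snap("w8");ctrl.move_l([620,-30,330]);snap("w9")
a=meas("w8");b=meas("w9");print("ring",tri([a["ring"],b["ring"]]))
p,im=load("w8");p2,im2=load("w9");cv2.imwrite("pics/v2.png",np.hstack([im[90:240,100:450],im2[90:240,80:430]]))
E
```

```text
w8 ba 27 radius 108.6 yaw 25.4 res 2.8
w8 bb 27 radius 108.9 yaw 15.5 res 0.78
w8 ring [383.  155.4] [72.2 87. ] z22 [613.7   6.3  22. ]
w9 ba 27 radius 107.9 yaw 24.7 res 2.07
w9 bb 27 radius 111.0 yaw 18.3 res 0.7
w9 ring [347.  150.5] [73.4 75.5] z22 [612.8  13.   22. ]
ring (array([620.76655185,  15.22541759, -27.34901022]), [1.6, 1.6])
```

View pics/v2.png

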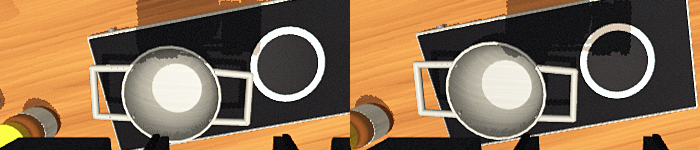

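```bash
sed -i 's/np.arange(-14,20,1)/np.arange(-10,11,1)/g' m.py; python3 - <<'E'
from m import *
for c in((604.5,-161),):
  for n in("w2","w8","w9"): meas(n,c,15,False)
p,im=load("w9");print([onz(p,u,80).round(1) for u in((306,160),(302.5,207),(146,154),(149.5,204))])
# hub: rim circle outline in w9
E
```

```text
w2 ba 27 radius 106.1 yaw 18.7 res 0.61
w2 bb 27 radius 110.7 yaw 19.3 res 0.74
w8 ba 27 radius 106.5 yaw 20.6 res 1.08
w8 bb 27 radius 109.9 yaw 19.2 res 0.75
w9 ba 27 radius 105.7 yaw 15.9 res 0.28
w9 bb 27 radius 111.4 yaw 16.5 res 0.39
[array([604.2, -47.9,  80. ]), array([668.5, -70. ,  80. ]), array([ 543. , -258.5,   80. ]), array([ 610.9, -281.5,   80. ])]
```

```bash
python3 - <<'E'
from m import *
t=17;u=np.array([np.sin(np.radians(t)),np.cos(np.radians(t))])
ctrl.movep([636.5,-60,160],q(t));ctrl.command_gripper(32)
hit=ctrl.move_l([636.5,-60,62],feed=70,f_stop=6);s=ctrl.state();print(hit,s["ee_pos"],s["wrist_force"])
if not hit:
    ctrl.command_gripper(0);s=ctrl.state();print(s["grip_width"],s["wrist_force"],s["torque"],s["time"])
    snap("w10");p,im=load("w10");t0=ctrl.read_camera("top");sc=ctrl.read_camera("scene")
    cv2.imwrite("pics/v3.png",np.hstack([cv2.resize(im,(400,250)),sc[130:330,180:400].repeat(1,0)[:200].copy() if 0 else cv2.resize(sc[130:330,180:400],(275,250))]))
E
```

```text
False [636.7520618  -60.05296628  62.44531756] [0.19720337 0.09144228 0.54493228]
8.747064815758751 [0.23614172 0.75462024 0.60999937] [-0.05259172  0.02977104  0.05212232] 28.775
```

View pics/v3.png

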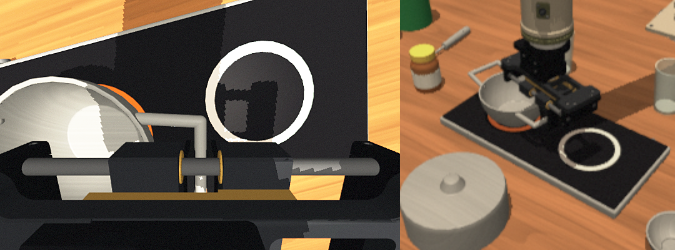

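```bash
python3 - <<'E'
from m import *
for f in(.15,1):
    ctrl.move_l([636.5+8.5*f,-60+175.5*f,62],feed=60);s=ctrl.state();print(s["ee_pos"],s["grip_width"],s["wrist_force"],s["torque"],s["time"])
ctrl.command_gripper(32);ctrl.pause(.2)
ctrl.move_l([645,115.5,180],feed=90)
ctrl.movep([560,40,330],q(14));p,im=snap("w11");s=ctrl.state();print(s["time"])
c=np.array([645-31.5,115.5-103.3]);print("expected c",c);meas("w11",c,17,False)
cv2.imwrite("pics/v4.png",im)
E
```

```text
[638.24635914 -31.74642108  62.0782677 ] 9.123026022501886 [0.09635783 3.49200861 1.11503289] [ 0.75901604 -0.1965496  -0.03308261] 29.5167
[644.99886774 115.32513417  62.03392386] 8.9221398769667 [-0.96444649 -2.20059026 -0.08847603] [-0.6201768   0.04658512  0.06573902] 32.1583
35.3583
expected c [613.5  12.2]
w11 ba 23 radius 108.4 yaw 14.8 res 0.4
w11 bb 27 radius 108.7 yaw 16.4 res 0.4
```

View pics/v4.png

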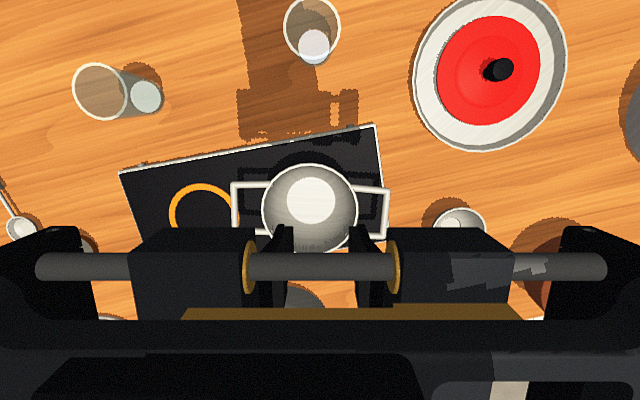

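```bash
python3 - <<'E'
from m import *
ctrl.movep([560,-60,350],q(14));p,im=snap("w12")
def orange(p,im,box):
    x0,y0,x1,y1=box;h=cv2.cvtColor(im,cv2.COLOR_BGR2HSV)[y0:y1,x0:x1].astype(int)
    m=((h[...,0]<24)&(h[...,0]>8)&(h[...,1]>170)&(h[...,2]>110)).astype(np.uint8);k,l,s,_=cv2.connectedComponentsWithStats(m);i=1+np.argmax(s[1:,4])
    cn=max(cv2.findContours((l==i).astype(np.uint8),0,1)[0],key=len);e=cv2.fitEllipse(cv2.convexHull(cn));return np.array(e[0])+[x0,y0],np.round(e[1],1)
R=proj(p,[604,-168,22]);x,y=[int(v) for v in R];c,sz=orange(p,im,(max(x-48,0),max(y-48,0),x+48,min(y+48,226)));print("orange wrist",c,sz,onz(p,c,22))
ctrl.movep([300,420,330],q(14))
t=ctrl.read_camera("top");sc=ctrl.read_camera("scene");P=ctrl.camera_params("top");print(ctrl.state()["time"])
R=proj(P,[604,-168,22]);x,y=[int(v) for v in R];c,sz=orange(P,t,(x-24,y-24,x+24,y+24));print("orange top",c,sz,onz(P,c,22))
cv2.imwrite("pics/v5.png",np.vstack([np.hstack([cv2.resize(t[140:270,160:400],(480,260)),cv2.resize(im[90:226,200:440],(320,181)).repeat(1,0) if 0 else cv2.copyMakeBorder(cv2.resize(im[90:226,200:440],(320,181)),0,79,0,0,0)]),cv2.resize(sc[140:320,190:540],(800,330))]))
E
```

```text
orange wrist [265.71875    198.94671631] [65.9 69.6] [ 601.45207604 -167.00892341   22.        ]
37.975
orange top [352.68457413 185.15391159] [36.2 36.8] [ 601.86384723 -167.78700018   22.        ]
```

View pics/v5.png

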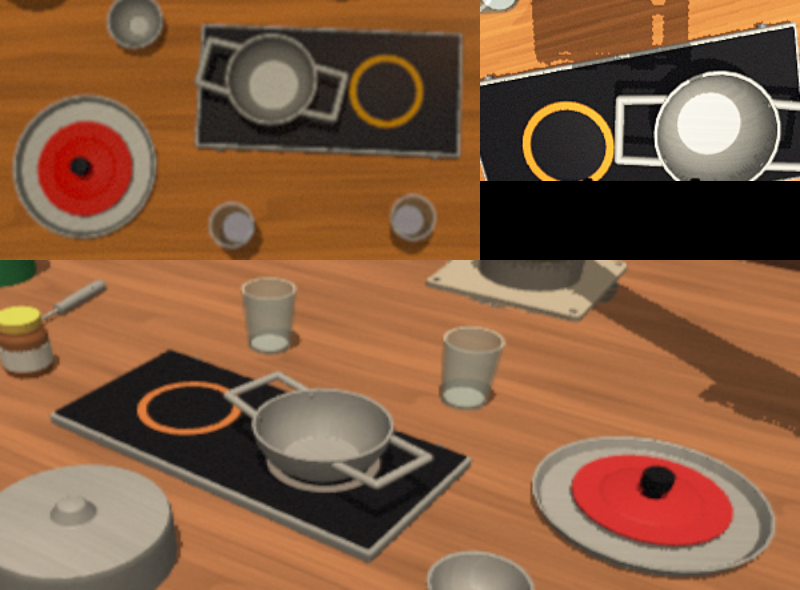

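```bash
python3 -c "
from cell import ctrl
print(ctrl.state()['time']);ctrl.close_job()"
```

```text
37.975
the job is handed in; nothing more can be done
```

I lifted the lid by its knob and lowered it into the thali until it touched, then released it. Then I gripped the kadai's +y handle, slid it along the warmer to the white ring, let go and moved the arm clear. I handed the job in at about 38 s; the hand-in gives no verdict, so success rests on my own checks.

- **Lid:** the last top and scene pictures show it flat, knob up and well centred in the thali.
- **Kadai:** it stands flat at about (613.5, 12) mm. The white ring is at about (613, 12) mm in the clean wrist views. The orange ring plus 180 mm along the warmer gives (611.6, 12.2) mm, so the error is about 2 mm against 20 mm allowed.
- **Other objects:** I saw no sign in the last pictures that anything else had moved. I judged this by eye and did not re-measure positions. The spoon was only partly in view.

**Disagreements:**
- The first fixed-camera readings of the white ring and thali were off by up to 20 mm in x. They came from poor masks and distance, so I relied on the wrist camera.
- Ring fits in two wrist views merged with the handle and were discarded; because of one of them, the second two-view height for the ring came out wrong (−27 mm). I used the stated warmer height of 22 mm instead, with only a rough first check of 18 mm.
- The kadai's turn read between 15 and 20 degrees depending on the view. I used 17, and the grip worked.

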